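Tip the blue gauge tray to 30 degrees and level it again

ROBOT

A 7-joint arm with a two-finger parallel gripper is mounted at the origin on the work surface. World frame = base frame: x ahead of the robot, y to its left, z up, the work surface at z = 0. Lengths are in mm, angles in rad, forces in N, time in s.
With the tool pointing down it reaches from about 400 to 875 mm from the base axis. Payload 4.4 kg.
Tool frame: the origin (TCP) lies at the very end of the fingers, on their centre line; the grasp point (between the pads) lies 19 mm behind it; y points along the fingers, x is the direction in which the jaws open and shut, and the axes are right-handed (so a half turn about y gives the same grasp; the last joint's range is limited). The gripper opens to 85 mm and grips with 20 to 120 N. Pads are 22 mm wide; open, the fingers measure 114 mm over their backs; the gripper's body (76 mm by 85 mm) begins 54 mm behind the grasp point. The pads swing forward as they close: fully open they stand 13 mm farther back than shut.
Start: joints at [-1.39, 0.628, 0.038, 1.517, -0.027, 0.996, -0.02], TCP at [158.771, 630.325, 231.313] pointing down, gripper open.
Joint ranges: [-3.06, 3.06], [-0.37, 2.12], [-1.25, 1.32], [0.18, 2.47], [-1.1, 4.24], [0.23, 1.98], [-2.94, 2.94]. Speed limits (rad/s): [2.57, 2.57, 3.14, 3.14, 3.14, 3.14, 3.14].

INTERFACE

Orientations are given as [roll, pitch, yaw] about the fixed x, y, z axes, in that order (R = Rz(yaw) Ry(pitch) Rx(roll)).
In Python, from cell import ctrl, get_image, nets gives the robot as it stands. The module is installed in compiled form; this text tells all that it offers.
- The arm moves only by the tool step_arm, never from a script. Its argument "moves" is text: rows parted by semicolons, each of 7 numbers parted by spaces: the shift along the tool's x, y, z normalised to -1 to 1, where 1 is 0.05 m, then the turn, a rotation vector about the tool's x, y, z normalised to -1 to 1, where 1 is 0.12 rad, then the opening, from 0 (shut) to 1 (fully open). A call has 1 to 20 rows; each row shifts and turns the commanded pose from where the row before left it, along the tool's axes as they then stand; what a row does not reach is not made up. A row lasts 1/10 s, in which the tool goes at most 50 mm and 8.59 degrees, less where a joint would pass 70% of its speed; a pose out of reach is approached as far as the arm can. A call with a number of a shift or a turn outside -1 to 1 is refused whole. A call with a gripper value outside its range is refused whole. The fingers move at their own pace and stop on an object; the grip force is fixed at half the most. Time passes only in rows, so rows that do not move let the fingers close. It gives the time, the measured TCP pose, the force and the opening at its end, in the units of the state.
- ctrl.read_state(): the state, without advancing time (a new reading comes with each control period).
- get_image(name): name is "scene" or "top" or "wrist"; returns a dict with "color" (480x640x3 uint8, blue, green, red), "vertical_fov" (degrees; the focal length in pixels is half the picture's height over the tangent of half this angle, whatever the lens; pixels are square), "cx", "cy" (the principal point, pixels), "R" (3x3) and "t" (3): a world point X has camera coordinates R X + t; the wrist camera has in their place "T_tool_cam" (4x4, takes a point from camera to tool coordinates, whose origin is the TCP and whose axes are the tool frame's). Camera axes: x right, y down, z forward; pixel columns grow to the right and rows downward; lengths in mm; the calibration is good to about 2 mm. A picture is of the moment at which its call begins: read the wrist's pose just before it. There is no depth.
- ctrl.finish_job(): hands the job in, once; it reports no verdict.
Trained networks look in a picture, given as the dict that the camera call returned (one of the last four; its "shot" number tells which), for a name from the list of things; names that differ only in an ending like _2 or _b are one class to them, and where a whole thing is asked for, a point or a joint stands for the part that bears it (a point fixed in the world has none). Each returns a list of dicts, best first, with "conf" (0 to 1); they miss things now and then, are a little off and sometimes report something else, mostly with a low value. They report only what shows in the picture. A call takes as long as a camera call. They do not tell look-alikes from the thing itself.
- nets.find_in(picture, target): "position" ([x, y, z] in mm, in world coordinates, good to about 4 mm: the middle of the surface that is visible of it).
- nets.cut_out(picture, target): "pixels" (480x640 bool, what is visible of it).
- nets.place_of(picture, target): "position" ([x, y, z] in mm, in world coordinates, good to about 4 mm: a listed point, or the origin of a listed thing).
The state is a dict: "clock": time; "qpos": joint angles; "qd": joint speeds; "tau": joint torques, N m; "eef_pos": TCP position; "tool_rot": TCP orientation; "force": force on the tool from outside, world axes, zero at the start; "torque": the same for the moment, N m; "width": finger opening in mm.
Only numpy, scipy, OpenCV 4.12 (cv2) and the standard library are available. Lean on these libraries where they do the work, as an engineer would, in place of code of your own. Each camera call takes 0.05 s, during which the arm holds its last target.

TASK

Lift the blue hinged tray by its handle to a tilt of about 30 degrees, with its red pointer in the green band of the scale, and hold it there for about a second so that the steel roller rolls down to the hinge end. Then lower the tray back to level, with the roller still at the hinge end, and let go. Leave the orange tray as it is, level.

Things in the scene. Friction and masses are not known exactly. Their poses are not given: they have to be found in the camera images.
- blue_tray (a joint): tilt (rad) of the blue open tray, 200 x 130 mm, rim 100 mm up, hinged at its far edge on a fixed white base 250 x 170 mm: 0 level (lower stop, at the start), grows as the handle lifts, to 1.2. Stiff hinge: stays where left; 5-10 N at the handle raises it, up to 5 N lowers it. A red pointer at its right side (-y) reads on an upright arc on the base, green from 20 to 40 degrees (0.35-0.70 rad)
- blue_tray_handle (a point): middle of the handle: round steel bar, 10 mm thick, 100 mm long, on two posts over the wall nearest the robot, 45 mm above the rim, 145 mm above the table when level, clear both sides; it can turn between the fingers. The frame tilts with the tray: y along the bar, x towards the hinge, z up when level. The hinge axis, parallel to y, is at x +195, z -95 mm in this frame
- roller: steel roller, 18 mm diameter, 100 mm long, 180 g, loose in the blue tray across its length; origin at its centre, y its axis. It starts at the handle end; at the hinge end its centre is 182 mm along x from the handle. The tray's floor has a ridge across the middle and falls 8 degrees to either end, so the roller stays at its end while level and rolls over well past 8 degrees
- orange_tray (a joint): tilt (rad) of the orange tray, a bystander of the same make and size on its own base, a brass roller in it; 0 is level, as it starts. The trays may stand either way round, left or right, each base yawed up to 0.4 rad
Mind the look-alikes: they are no part of the job. Leave any pink or turquoise look-alike of the roller alone.

How it is judged (in metres and radians):
On the way:
1. the blue tray is held at about 30 degrees (20 to 40) for half a second with the steel roller at the hinge end (value of joint blue_tray between 0.35 and 0.7 rad and x of roller in the frame of blue_tray_handle above 0.15 m), for 0.5 s.
At the end, for the whole second after the job is handed in: The blue tray is back level (tilt under 0.09 rad, 5 degrees), the steel roller rests in it at the hinge end (its centre more than 150 mm from the handle towards the hinge), and the orange tray is level (value of joint each of blue_tray, orange_tray below 0.09 rad and x of roller in the frame of blue_tray_handle above 0.15 m and linear speed of roller below 0.03 m/s); the robot touches nothing.
It fails at once if the blue tray is tipped far too steeply (over 50 degrees) (value of joint blue_tray above 0.87 rad).
It fails at once if the orange tray is tipped (over 5 degrees) (value of joint orange_tray above 0.09 rad).
It also fails if it takes over 42 s, if anything falls off the work surface, if the arm or the gripper's body presses on something with over 40 N, if the wrist force passes 120 N, or if a joint passes its speed limit or range.

## Working session

There is one attempt and no reset: what is moved stays moved. The work goes in short steps, Python scripts to look and compute and a tool call to move; the robot and the scene stay as the last step left them, time stands still between calls to the robot, and variables do not carry over. Pictures are saved under pics/ and viewed, and the job is handed in when it is done.

Besides the shell and the picture viewer there is one more tool, called after ">>>" as name(argument=value, ...) on one line, values as JSON. step_arm: Moves the arm, as the interface text tells. Scaled input: -1 to 1 covers 0.05 m each way for a shift and 0.12 rad each way for a turn. Its arguments: {"type":"object","properties":{"moves":{"type":"string"}},"required":["moves"]}

```bash
mkdir -p pics; ls; python3 - <<'E'
from cell import ctrl,get_image,nets
import cv2,numpy as np
s=ctrl.read_state()
for k in s: print(k,np.round(s[k],3))
for n in ("scene","top"):
    p=get_image(n); cv2.imwrite(f"pics/{n}0.png",p["color"])
    print(n,p["vertical_fov"],p["cx"],p["cy"],np.round(p["R"],4).tolist(),np.round(p["t"],1).tolist())
    for t in ("blue_tray_handle","roller","blue_tray","orange_tray"):
        for f in ("place_of","find_in"):
            try: print(t,f,[(np.round(d["position"],1).tolist(),round(d["conf"],2)) for d in getattr(nets,f)(p,t)])
            except Exception as e: print(t,f,e)
print(ctrl.read_state()["clock"])
E
```

```text
pics
clock 0.0
qpos [-1.39   0.629  0.038  1.518 -0.027  0.996 -0.02 ]
qd [ 0.    -0.    -0.001  0.001 -0.001  0.002  0.   ]
tau [-1.0000e-03 -5.6341e+01  1.2260e+00 -1.9346e+01  1.1000e-02  1.0000e-02
  0.0000e+00]
eef_pos [158.593 629.701 230.382]
tool_rot [-1.571  0.002  1.324]
force [-0.531 -0.819  0.136]
torque [-0.031 -0.016 -0.063]
width 85.136
scene 50.92337115865468 315.2099580945173 235.67296408165285 [[0.3959, 0.9183, 0.0046], [0.661, -0.2815, -0.6956], [-0.6374, 0.2784, -0.7184]] [-227.0, -264.2, 1314.1]
blue_tray_handle place_of [([583.7, 202.0, 142.8], 0.67)]
blue_tray_handle find_in [([687.1, 220.6, 68.1], 0.59)]
roller place_of [([352.4, 20.7, 7.2], 0.76), ([592.0, 197.6, 70.8], 0.75), ([295.1, 285.7, 7.0], 0.71), ([448.4, 182.2, 12.2], 0.64), ([445.7, 315.1, 7.5], 0.6)]
roller find_in [([592.3, 199.4, 81.0], 0.88), ([358.6, 19.0, 13.3], 0.86), ([302.1, 283.4, 14.9], 0.8), ([440.4, 320.9, 16.1], 0.7), ([449.5, 179.3, 17.0], 0.68)]
blue_tray place_of it knows: blue_tray_handle, roller
blue_tray find_in [([687.4, 222.9, 72.3], 0.7)]
orange_tray place_of it knows: blue_t
[... 157 characters left out ...]
0.9991, -0.0015, -0.0419], [0.0419, -0.0002, -0.9991]] [12.4, 531.4, 1166.8]
blue_tray_handle place_of [([583.0, 203.7, 141.5], 0.71)]
blue_tray_handle find_in [([676.1, 218.2, 66.5], 0.7)]
roller place_of [([443.6, 316.1, 8.7], 0.93), ([294.4, 281.9, 7.2], 0.92), ([444.8, 177.2, 6.3], 0.69), ([353.0, 23.1, 4.8], 0.61), ([589.3, 195.9, 72.7], 0.53)]
roller find_in [([352.5, 21.7, 12.3], 0.8), ([445.2, 175.4, 12.2], 0.78), ([441.9, 314.7, 16.5], 0.64), ([298.6, 282.3, 13.4], 0.56)]
blue_tray place_of it knows: blue_tray_handle, roller
blue_tray find_in [([678.0, 224.3, 67.0], 0.56)]
orange_tray place_of it knows: blue_tray_handle, roller
orange_tray find_in [([581.9, -152.1, 67.2], 0.74)]
0.7
```

View pics/scene0.png

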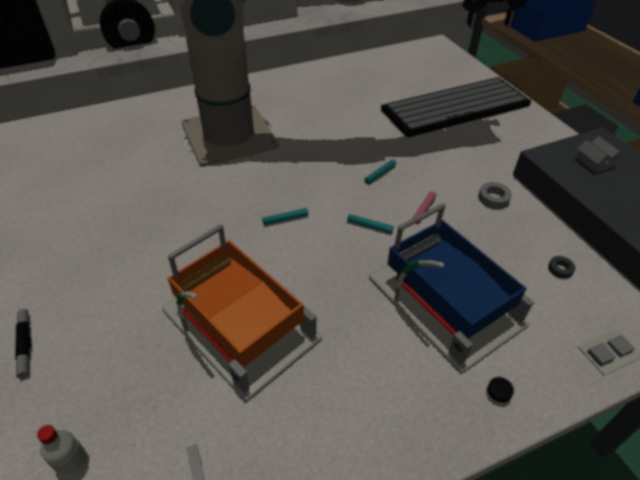

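View pics/top0.png

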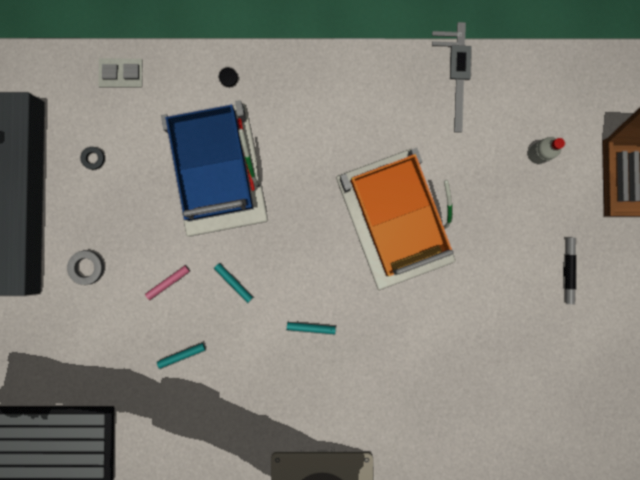

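The scene view shows the blue tray right of centre, with its handle bar around (419,222) and the roller inside near (421,245). The orange tray sits to the left, at (235,295). In the top view the blue bar runs from (186,213) to (243,206).

Candidates for the roller are the steel one in the blue tray (421,245 in scene), the brass one in the orange tray (207,272), three turquoise ones (285,216; 370,223; 380,171) and a pink one (425,206). For the handle there is the blue tray's bar (419,222) or the orange tray's (197,245). By the description I choose the bar on the blue tray, and I'll check it in a close crop and measure the yaw.

```bash
cat > h.py <<'E'
import numpy as np,cv2
def foc(p): return 240/np.tan(np.radians(p["vertical_fov"]/2))
def ray(p,u,v,z):
    R=np.array(p["R"]);t=np.array(p["t"]);f=foc(p)
    d=R.T@np.array([(u-p["cx"])/f,(v-p["cy"])/f,1]);c=-R.T@t
    return c+d*(z-c[2])/d[2]
def proj(p,X):
    q=np.array(p["R"])@X+np.array(p["t"]);f=foc(p)
    return np.array([p["cx"]+f*q[0]/q[2],p["cy"]+f*q[1]/q[2]])
E
python3 - <<'E'
from cell import *
from h import *
P={n:get_image(n) for n in("top","scene")}
p=P["top"]
c=p["color"][90:250,150:290]; cv2.imwrite("pics/crop_top.png",cv2.resize(c,None,fx=5,fy=3.75*5/3.75/1.34*1,interpolation=cv2.INTER_CUBIC))
c=P["scene"]["color"][190:380,350:550]; cv2.imwrite("pics/crop_scene.png",cv2.resize(c,None,fx=3.1,fy=3.1,interpolation=cv2.INTER_CUBIC))
m=nets.cut_out(p,"blue_tray")[0]["pixels"].astype(np.uint8)
# blue-only mask in colour
hsv=cv2.cvtColor(p["color"],cv2.COLOR_BGR2HSV)
b=((hsv[...,0]>95)&(hsv[...,0]<125)&(hsv[...,1]>120)).astype(np.uint8)
b[:, :140]=0;b[250:]=0;b[:90]=0
cn=max(cv2.findContours(b,0,2)[0],key=cv2.contourArea)
bx=cv2.boxPoints(cv2.minAreaRect(cn)); print("rect px",bx.round(1).tolist())
w=np.array([ray(p,*q,100) for q in bx]);print(w.round(0).tolist())
for i in range(4):
    d=w[(i+1)%4]-w[i];print(np.linalg.norm(d).round(1),np.arctan2(d[1],d[0]).round(3))
E
```

```text
rect px [[165.3000030517578, 117.30000305175781], [233.10000610351562, 104.69999694824219], [252.10000610351562, 207.0], [184.3000030517578, 219.6999969482422]]
[[761.0, 299.0, 100.0], [786.0, 170.0, 100.0], [590.0, 133.0, 100.0], [566.0, 261.0, 100.0]]
131.1 -1.383
199.0 -2.952
130.2 1.757
198.8 0.194
```

View pics/crop_top.png

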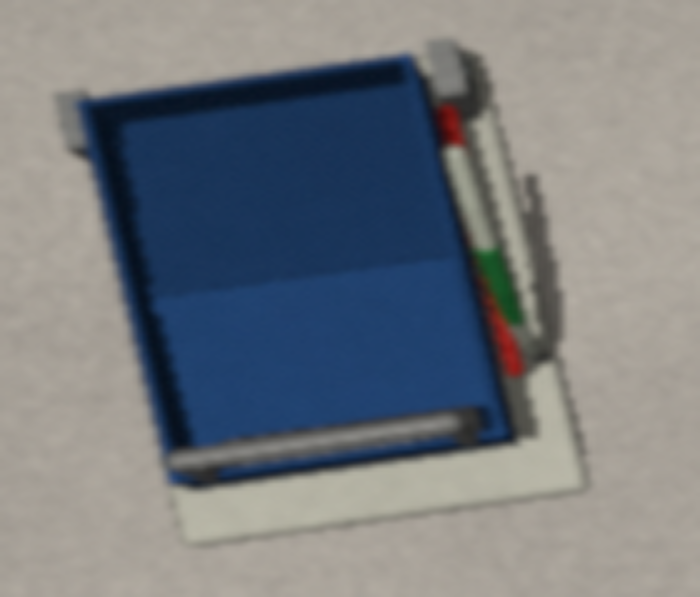

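View pics/crop_scene.png

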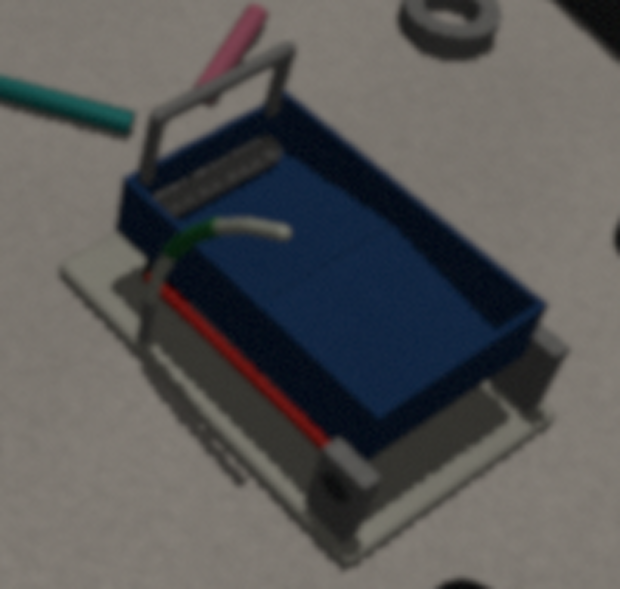

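```bash
python3 - <<'E'
from cell import *
from h import *
p=get_image("top")
a,b=ray(p,186,213.6,145),ray(p,244,203.7,145);print(a.round(),b.round(),((a+b)/2).round(),np.arctan2(-(a-b)[0],(a-b)[1]))
E
```

```text
[574. 247. 145.] [592. 142. 145.] [583. 195. 145.] 0.17135757979240265
```

>>> step_arm(moves="0 0 0 0 0.63 0 1;0 0 0 0 0.63 0 1;0 0 0 0 0.63 0 1;0 0 0 0 0.63 0 1;0 0 0 0 0.63 0 1;0 0 0 0 0.63 0 1;0 0 0 0 0.63 0 1;0 0 0 0 0.63 0 1;0 0 0 0 0.63 0 1;0 0 0 0 0.63 0 1;0 0 0 0 0.63 0 1;0 0 0 0 0.63 0 1;0 0 0 0 0.63 0 1;0 0 0 0 0.63 0 1;0 0 0 0 0.63 0 1;0 0 0 0 0 0 1")

```text
clock: 2.5
eef_pos: [158.6, 630.4, 231.3]
tool_rot: [-1.571, -0.0, 0.19]
force: [0.1, -0.5, -0.7]
width: 85.5
```

>>> step_arm(moves="0.373 0 -0.558 0 0 0 1;0.373 0 -0.558 0 0 0 1;0.373 0 -0.558 0 0 0 1;0.373 0 -0.558 0 0 0 1;0.373 0 -0.558 0 0 0 1;0.373 0 -0.558 0 0 0 1;0.373 0 -0.558 0 0 0 1;0.373 0 -0.558 0 0 0 1;0.373 0 -0.558 0 0 0 1;0.373 0 -0.558 0 0 0 1;0.373 0 -0.558 0 0 0 1;0.373 0 -0.558 0 0 0 1;0.373 0 -0.558 0 0 0 1;0.373 0 -0.558 0 0 0 1;0.373 0 -0.558 0 0 0 1;0.373 0 -0.558 0 0 0 1;0.373 0 -0.558 0 0 0 1;0.373 0 -0.558 0 0 0 1;0 0 0 0 0 0 1;0 0 0 0 0 0 1")

```text
clock: 4.5
eef_pos: [583.6, 199.7, 231.2]
tool_rot: [-1.571, 0.0, 0.189]
force: [-0.9, 0.4, -0.5]
width: 85.3
```

```bash
python3 - <<'E'
from cell import *
from h import *
from scipy.spatial.transform import Rotation as Ro
s=ctrl.read_state();p=get_image("wrist");cv2.imwrite("pics/wrist1.png",p["color"])
Rt=Ro.from_euler("xyz",s["tool_rot"]).as_matrix()
T=np.eye(4);T[:3,:3]=Rt;T[:3,3]=s["eef_pos"]
W=T@np.array(p["T_tool_cam"]);p["R"]=W[:3,:3].T;p["t"]=-W[:3,:3].T@W[:3,3]
print(s["eef_pos"],s["qpos"])
np.savez("w1.npz",R=p["R"],t=p["t"],fov=p["vertical_fov"],c=[p["cx"],p["cy"]])
print(proj(p,np.array([583,200,145])),proj(p,np.array([583-50*.187,250,145])),proj(p,np.array([583+50*.187,150,145])))
for t in("blue_tray_handle","roller"):print(t,[(np.round(d["position"],1).tolist(),round(d["conf"],2)) for d in nets.place_of(p,t)])
E
```

```text
[583.57962474 199.72796123 231.20267792] [-0.58579938  0.60139685  0.34542515  1.62170789 -0.23621722  0.96008009
  0.02924927]
[323.79219468 246.8319748 ] [324.11496904 169.27203086] [323.50405773 316.06884313]
blue_tray_handle [([579.6, 200.9, 146.1], 0.62)]
roller [([596.1, 201.7, 69.9], 0.81), ([295.9, 286.2, 10.3], 0.77), ([443.9, 184.7, 6.1], 0.75), ([443.4, 315.6, 8.6], 0.74), ([352.0, 22.0, 10.7], 0.63)]
```

View pics/wrist1.png

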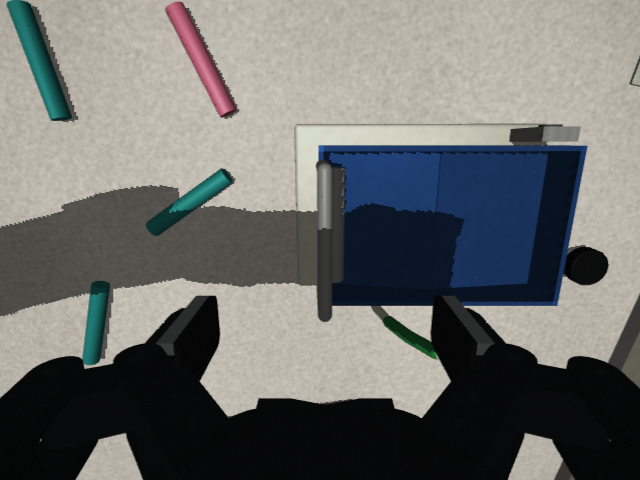

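The wrist view shows the bar running vertically from (324,163) to (324,320), midway between the fingers and square to the jaws. That matches the projected point of (324,247). Next I descend and close.

>>> step_arm(moves="0 0.25 0.06 0 0 0 1;0 0.25 0 0 0 0 1;0 0.25 0 0 0 0 1;0 0.25 0 0 0 0 1;0 0.25 0 0 0 0 1;0 0.25 0 0 0 0 1;0 0.2 0 0 0 0 1;0 0.2 0 0 0 0 1;0 0.2 0 0 0 0 1;0 0 0 0 0 0 1")

```text
clock: 5.65
eef_pos: [581.8, 203.3, 124.8]
tool_rot: [-1.571, 0.003, 0.19]
force: [0.2, -1.2, 0.5]
width: 84.9
```

>>> step_arm(moves="0 0 0 0 0 0 0;0 0 0 0 0 0 0;0 0 0 0 0 0 0;0 0 0 0 0 0 0;0 0 0 0 0 0 0;0 0 0 0 0 0 0;0 0 0 0 0 0 0;0 0 0 0 0 0 0;0 0 0 0 0 0 0;0 0 0 0 0 0 0")

```text
clock: 6.65
eef_pos: [582.6, 203.5, 126.7]
tool_rot: [-1.571, 0.0, 0.19]
force: [-1.5, 0.2, 5.4]
width: 8.0
```

```bash
python3 - <<'E'
from cell import *
from h import *
p=get_image("wrist");cv2.imwrite("pics/wrist2.png",p["color"])
print(ctrl.read_state()["torque"])
E
```

```text
[-0.02826974  0.42215962 -0.04888877]
```

View pics/wrist2.png

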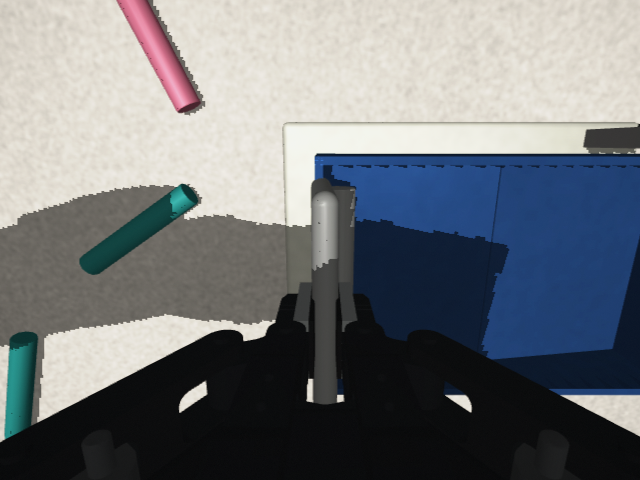

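>>> step_arm(moves="0.056 -0.098 0 0 0 0 0;0.056 -0.098 0 0 0 0 0;0.056 -0.098 0 0 0 0 0;0.056 -0.098 0 0 0 0 0;0.056 -0.098 0 0 0 0 0;0 0 0 0 0 0 0")

```text
clock: 7.3
eef_pos: [596.2, 206.1, 151.5]
tool_rot: [-1.571, 0.001, 0.19]
force: [-5.3, -0.2, -1.4]
width: 7.9
```

```bash
python3 - <<'E'
from cell import *
from h import *
p=get_image("scene");c=p["color"][170:380,330:550];cv2.imwrite("pics/lift1.png",cv2.resize(c,None,fx=2.8,fy=2.8,interpolation=cv2.INTER_CUBIC))
s=ctrl.read_state();print(s["force"],s["torque"])
E
```

```text
[-3.96618025 -0.57412588 -2.04555907] [-0.16284041  1.15383491  0.00864959]
```

View pics/lift1.png

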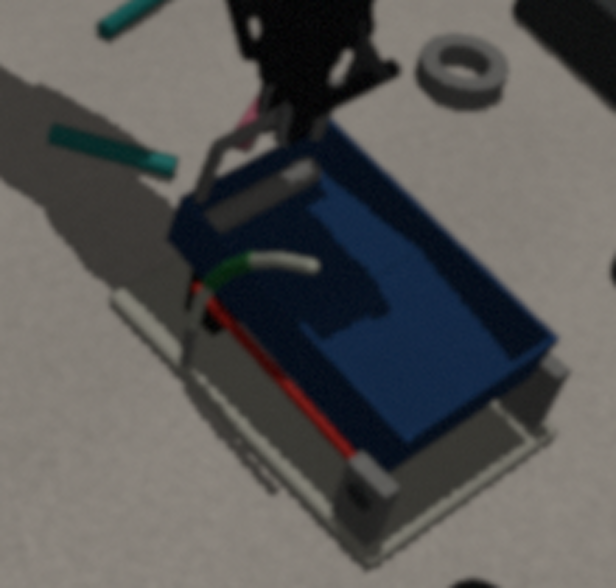

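The tray has risen a few degrees. Its pointer tip, near (195,285), is below the green section at (235,265), and the roller is still at the handle end. Forces are small, so I continue.

>>> step_arm(moves="0.068 -0.09 0 0 0 0 0;0.068 -0.09 0 0 0 0 0;0.068 -0.09 0 0 0 0 0;0.068 -0.09 0 0 0 0 0;0.068 -0.09 0 0 0 0 0;0.079 -0.08 0 0 0 0 0;0.079 -0.08 0 0 0 0 0;0.079 -0.08 0 0 0 0 0;0.079 -0.08 0 0 0 0 0;0.079 -0.08 0 0 0 0 0;0 0 0 0 0 0 0")

```text
clock: 8.45
eef_pos: [631.5, 212.9, 194.3]
tool_rot: [-1.57, 0.003, 0.19]
force: [-6.8, -2.1, 1.0]
width: 7.6
```

>>> step_arm(moves="0.089 -0.069 0 0 0 0 0;0.089 -0.069 0 0 0 0 0;0.089 -0.069 0 0 0 0 0;0.089 -0.069 0 0 0 0 0;0.089 -0.069 0 0 0 0 0;0 0 0 0 0 0 0;0 0 0 0 0 0 0;0 0 0 0 0 0 0;0 0 0 0 0 0 0;0 0 0 0 0 0 0;0 0 0 0 0 0 0;0 0 0 0 0 0 0;0 0 0 0 0 0 0;0 0 0 0 0 0 0;0 0 0 0 0 0 0")

```text
clock: 9.95
eef_pos: [653.4, 217.1, 212.4]
tool_rot: [-1.57, 0.002, 0.19]
force: [-8.6, -1.9, 2.4]
width: 7.8
```

```bash
python3 - <<'E'
from cell import *
from h import *
p=get_image("scene");c=p["color"][170:380,330:550];cv2.imwrite("pics/lift2.png",cv2.resize(c,None,fx=2.8,fy=2.8,interpolation=cv2.INTER_CUBIC))
s=ctrl.read_state();print(s["force"],s["torque"])
print([(np.round(d["position"],1).tolist(),round(d["conf"],2)) for d in nets.place_of(p,"roller")])
E
```

```text
[-8.80907014 -2.20398185  4.5791101 ] [-0.31319133  2.13314579 -0.06376964]
[([769.7, 233.7, 76.1], 0.96), ([443.7, 181.2, 12.9], 0.89), ([441.9, 316.9, 9.5], 0.77), ([352.1, 23.1, 9.9], 0.58), ([294.5, 283.9, 7.6], 0.56)]
```

View pics/lift2.png

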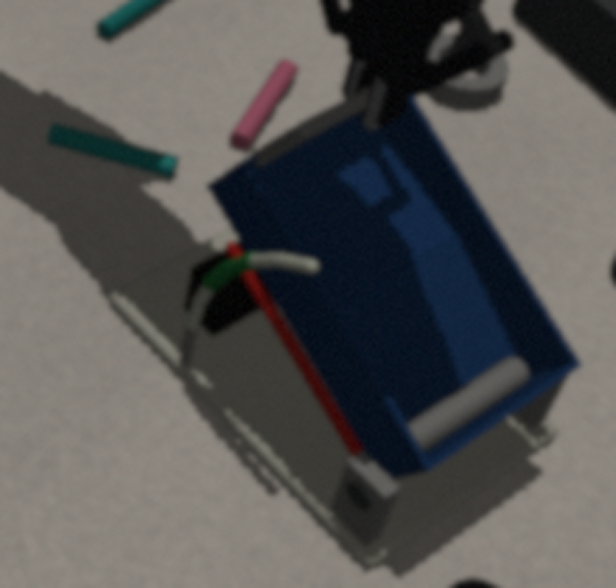

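The roller is at the hinge end: computed x in the handle frame is about 179 mm, against the expected 182. The pointer tip at about (236,252) is on the green. I hold about half a second more, then lower along the same arc.

>>> step_arm(moves="0 0 0 0 0 0 0;0 0 0 0 0 0 0;0 0 0 0 0 0 0;0 0 0 0 0 0 0;0 0 0 0 0 0 0;-0.089 0.069 0 0 0 0 0;-0.089 0.069 0 0 0 0 0;-0.089 0.069 0 0 0 0 0;-0.089 0.069 0 0 0 0 0;-0.089 0.069 0 0 0 0 0;-0.079 0.08 0 0 0 0 0;-0.079 0.08 0 0 0 0 0;-0.079 0.08 0 0 0 0 0;-0.079 0.08 0 0 0 0 0;-0.079 0.08 0 0 0 0 0;0 0 0 0 0 0 0")

```text
clock: 11.65
eef_pos: [614.5, 209.7, 176.6]
tool_rot: [-1.57, -0.005, 0.19]
force: [-7.2, -1.0, 7.6]
width: 7.6
```

>>> step_arm(moves="-0.068 0.09 0 0 0 0 0;-0.068 0.09 0 0 0 0 0;-0.068 0.09 0 0 0 0 0;-0.068 0.09 0 0 0 0 0;-0.068 0.09 0 0 0 0 0;-0.056 0.098 0 0 0 0 0;-0.056 0.098 0 0 0 0 0;-0.056 0.098 0 0 0 0 0;-0.056 0.098 0 0 0 0 0;-0.056 0.098 0 0 0 0 0;0 0.02 0 0 0 0 0;0 0 0 0 0 0 0;0 0 0 0 0 0 0")

```text
clock: 12.95
eef_pos: [583.0, 203.6, 127.5]
tool_rot: [-1.57, -0.001, 0.19]
force: [-8.2, -1.0, 6.6]
width: 7.7
```

```bash
python3 - <<'E'
from cell import *
from h import *
p=get_image("scene");c=p["color"][170:380,330:550];cv2.imwrite("pics/low1.png",cv2.resize(c,None,fx=2.8,fy=2.8,interpolation=cv2.INTER_CUBIC))
s=ctrl.read_state();print(s["force"],s["torque"])
print([(np.round(d["position"],1).tolist(),round(d["conf"],2)) for d in nets.place_of(p,"roller")])
E
```

```text
[-7.82203112 -1.30125205  5.90474405] [-0.24562464  1.46170125 -0.03984983]
[([351.9, 20.8, 10.9], 0.84), ([296.2, 285.0, 8.9], 0.77), ([444.8, 181.5, 12.1], 0.68), ([761.1, 229.5, 73.4], 0.5)]
```

View pics/low1.png

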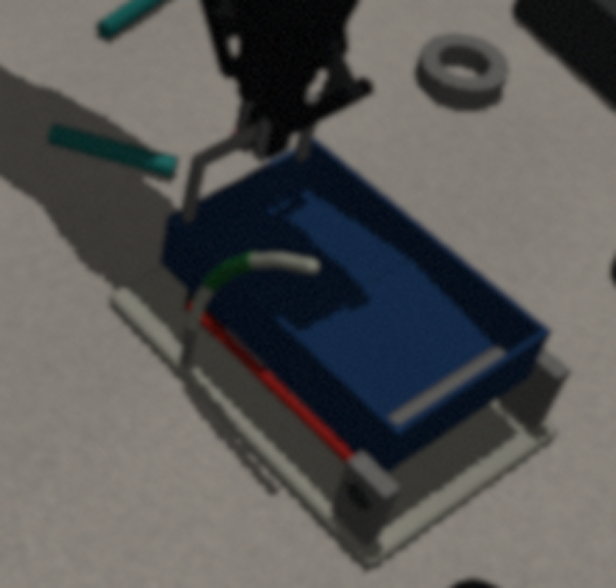

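The tray looks level, with the TCP at z 127.5 against 126.7 at the grasp, and the roller is at the hinge wall. I press down slightly more, then open and retreat upward.

>>> step_arm(moves="0 0.04 0 0 0 0 0;0 0 0 0 0 0 0;0 0 0 0 0 0 0;0 0 0 0 0 0 1;0 0 0 0 0 0 1;0 0 0 0 0 0 1;0 0 0 0 0 0 1;0 0 0 0 0 0 1;0 0 0 0 0 0 1;0 0 0 0 0 0 1;0 0 0 0 0 0 1;0 0 0 0 0 0 1;0 0 0 0 0 0 1")

```text
clock: 14.35
eef_pos: [582.7, 203.5, 123.3]
tool_rot: [-1.571, 0.0, 0.19]
force: [0.5, -0.4, 0.2]
width: 85.4
```

>>> step_arm(moves="0 -0.1 0 0 0 0 1;0 -0.2 0 0 0 0 1;0 -0.3 0 0 0 0 1;0 -0.3 0 0 0 0 1;0 -0.3 0 0 0 0 1;0 -0.4 0 0 0 0 1;0 -0.4 0 0 0 0 1;0 -0.4 0 0 0 0 1;0 0 0 0 0 0 1;0 0 0 0 0 0 1")

```text
clock: 15.35
eef_pos: [582.8, 203.6, 244.0]
tool_rot: [-1.57, -0.001, 0.19]
force: [-0.9, 1.0, -0.7]
width: 85.7
```

```bash
python3 - <<'E'
from cell import *
from h import *
p=get_image("scene");c=p["color"][170:400,150:550];cv2.imwrite("pics/end1.png",cv2.resize(c,None,fx=2,fy=2,interpolation=cv2.INTER_CUBIC))
for n in ("scene","top"):
    q=p if n=="scene" else get_image(n)
    for t in("roller","blue_tray_handle"):print(n,t,[(np.round(d["position"],1).tolist(),round(d["conf"],2)) for d in nets.place_of(q,t)])
cv2.imwrite("pics/end_top.png",q["color"])
E
```

```text
scene roller [([354.0, 19.9, 6.7], 0.91), ([297.0, 283.4, 7.3], 0.66), ([443.3, 181.7, 12.2], 0.64), ([444.3, 314.5, 6.6], 0.62), ([758.5, 231.9, 69.5], 0.54)]
scene blue_tray_handle [([583.8, 202.3, 140.2], 0.92)]
top roller [([298.0, 279.6, 4.9], 0.84), ([763.3, 231.1, 72.4], 0.79), ([352.9, 22.6, 7.5], 0.68), ([443.8, 317.1, 8.5], 0.67), ([443.6, 181.6, 4.5], 0.66)]
top blue_tray_handle [([581.2, 201.8, 141.5], 0.6)]
```

View pics/end1.png

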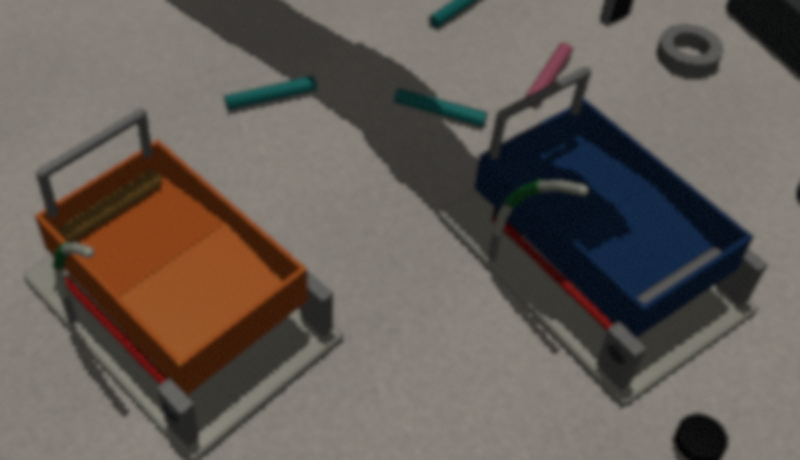

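Both trays are level, and the steel roller is at the hinge end, (680,275) in the crop. The gripper is well clear of everything.

```bash
python3 -c "
from cell import ctrl
print(ctrl.finish_job())"
```

```text
the job is handed in; nothing more can be done
None
```

The job is done and handed in at about 15.5 s of the 42 s allowed; the interface gave no verdict.

- **Lift and hold:** I gripped the blue tray's bar and lifted it along its hinge arc to about 0.52 rad (30°). The pointer was in the green, and I held it there for about 1.5 s. At the hold, the steel roller measured about 179 mm from the handle towards the hinge.
- **Lower and release:** I brought the tray down the same arc, pressed lightly onto the stop, opened the gripper and backed off to z = 244 mm.
- **Last checks:** The networks put the handle at z 140–141 mm, against 142 mm at the start, so the tray is level. The roller was about 180 mm from the handle towards the hinge. The orange tray looked level and unmoved in the picture. The force readings were near zero after release.
- **Disagreements:** The gripper read about 8 mm on the 10 mm bar, though the grip held throughout. The networks also place the handle 4–5 mm below its nominal 145 mm, which is about their stated accuracy.

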